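Switch off a microscope light source and pop its lamp hatch

ROBOT

A 7-joint arm with a two-finger parallel gripper is mounted at the origin on the work surface. World frame = base frame: x ahead of the robot, y to its left, z up, the work surface at z = 0. Lengths are in m, angles in rad, forces in N, time in s.
With the tool pointing down it reaches from about 0.4 to 0.925 m from the base axis. Payload 4.1 kg.
Tool frame: the origin (TCP) lies on the centre line of the jaws, within the pads' length; the fingertips stand 17 mm ahead of it and the grasp point (between the pads) lies 2 mm behind it; z points along the fingers, y is the direction in which the jaws open and shut (so a half turn about z gives the same grasp; the last joint's range is limited). The gripper opens to 85 mm and grips with 20 to 120 N. Pads are 22 mm wide; open, the fingers measure 114 mm over their backs; the gripper's body (76 mm by 85 mm) begins 54 mm behind the grasp point. The pads swing forward as they close: fully open they stand 13 mm farther back than shut.
Start: joints at [-1.4, 0.398, 0.045, 1.537, -0.019, 1.207, -0.051], TCP at [0.173, 0.627, 0.248] pointing down, gripper open.
Joint ranges: [-2.82, 2.82], [-0.49, 2.23], [-1.37, 1.46], [0, 2.46], [-1.36, 4.5], [0.23, 2], [-2.94, 2.94]. Speed limits (rad/s): [2.57, 2.57, 3.14, 3.14, 3.14, 3.14, 3.14].

INTERFACE

Orientations are given as a unit quaternion [x, y, z, w].
In Python, from workcell import arm gives the robot as it stands.
- The arm moves only by the tool servo_tool, never from a script. Its argument "steps" is a list of rows, each a list of 2 entries, a list of its own where there are three numbers: the shift along the world's x, y, z in cm, then the turn about the world's z in rad. A call has 1 to 20 rows; each row is the pose to reach, as a shift and turn from the pose commanded when the call began; what a row does not reach only later rows make up. A row lasts 1/10 s, in which the tool goes at most 50 mm and 8.59 degrees, less where a joint would pass 70% of its speed; a pose out of reach is approached as far as the arm can. A call with a gripper value outside its range is refused whole. "grip" is the finger opening in cm, from 0 to 8.54, set as the call begins (left out, the last holds). The fingers move at their own pace and stop on an object; "grip_force" is the grip in N (left out, the last holds). Time passes only in rows, so rows that repeat a pose let the fingers close. It gives the time, the measured TCP pose, the force and the opening at its end, in the units of the state.
- arm.get_state(): the state, without advancing time (a new reading comes with each control period).
- arm.capture(name): name is "scene" or "top" or "wrist"; returns the picture (400x640x3 uint8, red, green, blue); there is no depth.
- arm.camera_params(name): a dict with "fx", "fy", "cx", "cy" (pixels), "rvec" (rotation vector, rad) and "tvec" (3), from world to camera coordinates, as OpenCV has them. Camera axes: x right, y down, z forward; pixel columns grow to the right and rows downward; lengths in m; the calibration is good to about 2 mm. A picture is of the moment at which its call begins: read the wrist's pose just before it. camera_params takes no time and is no camera call; for the wrist camera it gives the pose at the moment of the call.
- arm.sign_off(): hands the job in, once; it reports no verdict.
The state is a dict: "time": time; "joint_pos": joint angles; "qvel": joint speeds; "tau": joint torques, N m; "tool_pos": TCP position; "eef_rot": TCP orientation; "wrist_force": force on the tool from outside, world axes, zero at the start; "torque": the same for the moment, N m; "gripper_width": opening from 0.0 (shut) to 1.0 (fully open).
Only numpy, scipy, OpenCV 4.12 (cv2) and the standard library are available. Lean on these libraries where they do the work, as an engineer would, in place of code of your own. Each camera call takes 0.05 s, during which the arm holds its last target. There are 200 camera calls.

TASK

The lamp in the microscope's light source is due for changing: push the paddle power switch on the sloping front panel fully over towards the front edge, which is off, and only then press the large lamp hatch on top, near its free front edge, once, so that its push-push latch lets go and the hatch pops. Take the finger clear of everything and watch for two seconds that the hatch stays ajar, and leave it so: do not push it down again or lift it further. Nothing is gripped or lifted; leave the small fuse hatch shut and the things standing around where they are.

Things in the scene. Friction and masses are not known exactly. Their poses are not given: they have to be found in the camera images.
- light_source: White box, fixed, 250 mm deep (x), 230 wide (y), flat deck 120 mm above the bench. Origin: centre of underside, on the bench; x front to rear, y left, z up; front roughly towards the robot. A grey panel slopes up 15 deg from the 95 mm high front edge (x=-125) to the deck (x=-34): paddle switch left (y=+60), knob right (y=-60, 18 mm high, unused). A capped light outlet sticks out 28 mm in front.
- switch_tip (a point): Middle of the free end of the black paddle, 24 mm wide (y), 6 thick, 32 mm out from its pivot in the panel's surface (x=-88, y=+60, 105 mm above the bench). On: nearly upright, end at 137 mm height. Off: leans 35 deg to the front, end at 131 mm and 21 mm further forward. Behind it the panel rises: a fingertip at 120 mm height clears the panel and deck edge.
- power_switch (a joint): Angle of the paddle, rad: 0 = on, fully to the rear; 0.7 = off, fully over to the front edge (end stop). It stays where it is left; about 3 to 5 N near its end moves it.
- lamp_press (a point): Press place of the large lamp hatch: on its top face, mid-width (y=+45 mm of the box), 16 mm behind its free front edge, 74 mm in front of its hinge, marked by three thin black ribs 26 mm wide. 121 mm above the bench while shut. The hatch is a grey plate, 90 mm from hinge (rear, x=+67) to free edge (x=-23), 110 mm wide, 5 mm thick, 1 mm proud of the deck.
- lamp_hatch (a joint): rad: 0 shut and latched; negative pressed in, rigid stop at -0.060 (4.5 mm at the press place); positive open. Push-push: press past -0.045 (3.5 mm), let go, and a spring raises it within a second or two to about 0.42, where it stays (press place 30 mm up); it follows a slow finger. Pressed down again it latches shut. About 4 N there presses it fully in, more nearer the hinge.
- fuse_press (a point): The like place on the small fuse hatch, right of the lamp hatch (50 mm wide, y=-95 to -45 mm of the box, same length and hinge line, three ribs), to be left alone: mid-width, 16 mm behind its free front edge.
- fuse_hatch (a joint): Angle of the fuse hatch, rad: 0 = shut and latched, same kind of latch; it must stay shut.
- spare_lamp: Spare reflector lamp, metal reflector with white base, 50 mm across, 44 mm high, standing face down on the bench left of the light source. Origin: centre of its underside.
- lens_can: Black plastic can for a lens, 40 mm across, 50 mm high, standing on the rear deck of the light source behind the hatches. Origin: centre of its underside.
- screwdriver: Screwdriver lying on the bench right of the light source, about along it. Origin: centre of its underside.
- bottle: White plastic bottle, 60 mm across, 150 mm high, on the bench to one side. Origin: centre of its underside.
- chip_tray: Black tray of chips, 100 x 100 x 12 mm, on the bench to one side. Origin: centre of its underside.
- dish: Glass dish, 90 mm across, 18 mm high, on the bench left of the light source. Origin: centre of its underside.
- tweezers: Steel tweezers, 140 mm long, 8 mm high, lying on the bench right of the light source, beyond the screwdriver. Origin: underside, about mid-length.

How it is judged:
By the outcome, as a careful person would: the job done as asked, in the order asked, and still so for the second after the job is handed in, with the robot touching nothing.
It also fails if it takes over 40 s, if anything falls off the work surface, if the arm or the gripper's body presses on something with over 40 N, if the wrist force passes 120 N, or if a joint passes its speed limit or range.

## Working session

There is one attempt and no reset: what is moved stays moved. The work goes in short steps, Python scripts to look and compute and a tool call to move; the robot and the scene stay as the last step left them, time stands still between calls to the robot, and variables do not carry over. Pictures are saved under pics/ and viewed, about 8 in all and at most 12, crops included, and the job is handed in when it is done.

Besides the shell and the picture viewer there is one more tool, called after "Request:" as name(argument=value, ...), one argument or row to a line, values as JSON. servo_tool: Moves the arm, as the interface text tells. Its arguments: {"type":"object","properties":{"steps":{"type":"array"},"grip":{"type":"number"},"grip_force":{"type":"number"}},"required":["steps"]}

```bash
mkdir -p pics
cat > h.py <<'E'
import numpy as np,cv2
from workcell import arm
def cap(n,f):
    p=arm.camera_params(n); im=arm.capture(n)[:,:,::-1].copy(); cv2.imwrite('pics/'+f,im); return im,p
def proj(p,X):
    K=np.array([[p['fx'],0,p['cx']],[0,p['fy'],p['cy']],[0,0,1.]])
    return cv2.projectPoints(np.array(X,float).reshape(-1,1,3),np.array(p['rvec'],float),np.array(p['tvec'],float),K,None)[0][:,0]
def ray(p,u,v,z):
    R=cv2.Rodrigues(np.array(p['rvec'],float))[0]; t=np.array(p['tvec'],float).ravel()
    d=R.T@np.array([(u-p['cx'])/p['fx'],(v-p['cy'])/p['fy'],1]); c=-R.T@t
    return c+d*(z-c[2])/d[2]
E
python3 - <<'E'
from h import *
a,_=cap('scene','s0.png'); b,_=cap('top','t0.png')
s=arm.get_state(); print(s['time'],s['tool_pos'],s['eef_rot'],s['wrist_force'])
E
```

```text
0.1 [0.17308896 0.6259611  0.24736151] [ 1.34446080e-01  9.90920505e-01 -8.95112698e-04 -5.59506252e-05] [ 0.02635867 -0.72390411 -0.19606307]
```

View pics/t0.png

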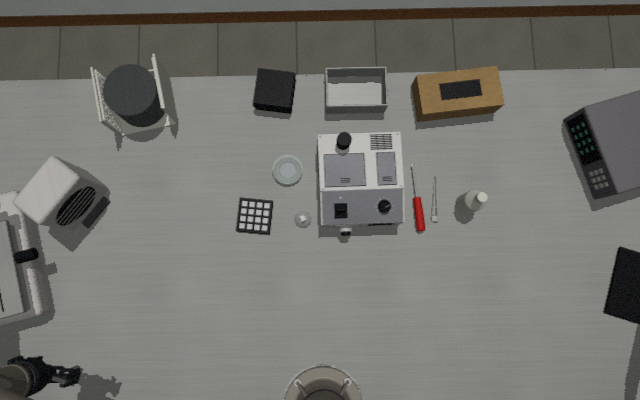

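View pics/s0.png

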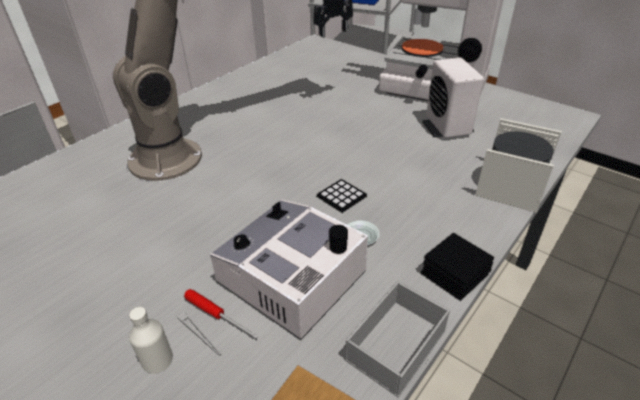

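The top view shows the box at columns 318–403, rows 132–225. The paddle is near (341,211), the lamp hatch near (344,170) and the knob near (384,207). The can stands at (344,141). I'll zoom in for corners.

Run:
```python
from h import *
im=cv2.imread('pics/t0.png')[122:242,300:420]
cv2.imwrite('pics/t0c.png',cv2.resize(im,None,fx=5,fy=5,interpolation=cv2.INTER_CUBIC))
p=arm.camera_params('top'); R=cv2.Rodrigues(np.array(p['rvec']))[0]; print(-R.T@np.array(p['tvec']),p['fx'])
```

```text
[0.38192654 0.03827946 1.45512901] 494.6465225341765
```

View pics/t0c.png

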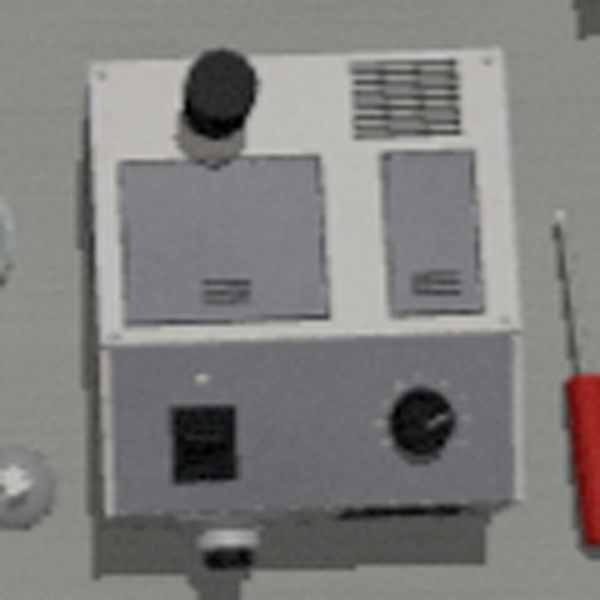

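The crop shows the lamp hatch corners at (119,160), (320,156), (329,317) and (125,323), with ribs at (227,291). The box's rear corners are at (90,62) and (500,50), and the paddle is at about (205,440). I'll fit the box pose from the rays.

```bash
cat > box.py <<'E'
from h import *
from scipy.optimize import least_squares
p=arm.camera_params('top')
px=np.array([[119,160],[320,156],[329,317],[125,323],[382,153],[474,151],[483,311],[391,316],[90,62],[500,50],[227,291],[437,283]],float)
B=np.array([[67,100,121],[67,-10,121],[-23,-10,121],[-23,100,121],[67,-45,121],[67,-95,121],[-23,-95,121],[-23,-45,121],[125,115,120],[125,-115,120],[-7,45,121],[-7,-70,121]])/1000
W=np.array([ray(p,(u+.5)/5-.5+300,(v+.5)/5-.5+122,b[2]) for (u,v),b in zip(px,B)])
def T(q,b): c,s=np.cos(q[2]),np.sin(q[2]); b=np.atleast_2d(b); return np.c_[q[0]+c*b[:,0]-s*b[:,1],q[1]+s*b[:,0]+c*b[:,1],b[:,2]]
r=least_squares(lambda q:(T(q,B)-W)[:,:2].ravel(),[.6,0,0],loss='soft_l1',f_scale=.002); q=r.x
E
python3 - <<'E'
from box import *
print(q,np.round((T(q,B)-W)[:,:2]*1000,1).tolist())
names=['pivot','tip_on','tip_off','press','free edge mid','lens rear','knob']
print(dict(zip(names,np.round(T(q,np.array([[-88,60,105],[-88,60,137],[-109,60,131],[-7,45,121],[-23,45,121],[-34,60,120],[-80,-60,130]])/1000),4).tolist())))
im=cv2.imread('pics/s0.png'); ps=arm.camera_params('scene')
for u,v in proj(ps,T(q,np.array([[-88,60,105],[-88,60,137],[-7,45,121],[67,100,121],[67,-10,121],[-23,100,121],[-23,-10,121],[125,-115,120],[125,115,120],[-7,-70,121]])/1000)): cv2.circle(im,(int(round(u*1)),int(round(v))),1,(0,0,255),-1)
cv2.imwrite('pics/s0c.png',cv2.resize(im[190:340,200:380],None,fx=4,fy=4,interpolation=cv2.INTER_CUBIC))
E
```

```text
[ 0.63042927 -0.11723327  0.01071161] [[-1.3, -0.8], [0.1, 0.3], [0.3, 0.8], [-0.0, -1.0], [-0.5, -0.4], [0.1, 0.5], [-0.2, 0.2], [0.9, -0.3], [0.2, 0.3], [0.9, -1.5], [0.0, 0.6], [-0.6, 0.9]]
{'pivot': [0.5418, -0.0582, 0.105], 'tip_on': [0.5418, -0.0582, 0.137], 'tip_off': [0.5208, -0.0584, 0.131], 'press': [0.6229, -0.0723, 0.121], 'free edge mid': [0.6069, -0.0725, 0.121], 'lens rear': [0.5958, -0.0576, 0.12], 'knob': [0.5511, -0.1781, 0.13]}
```

View pics/s0c.png

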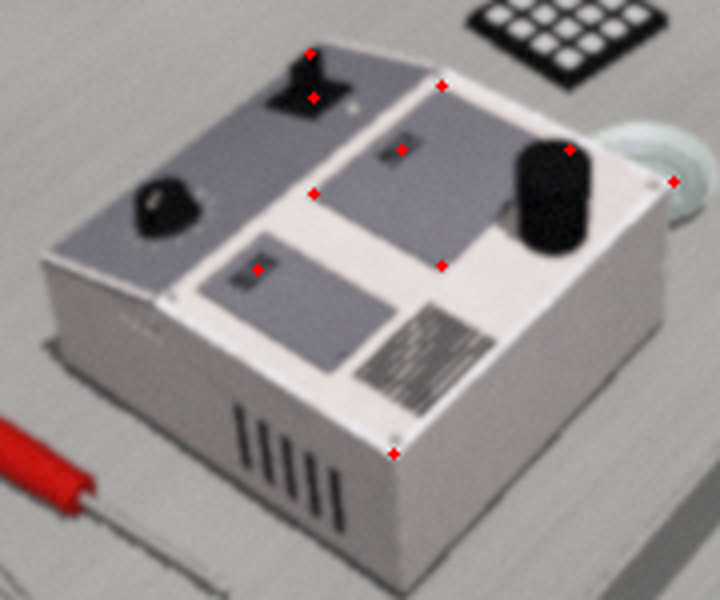

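The box pose fits to about 1 mm, and both views agree. Box origin is (0.6304, −0.1172), yaw 0.011. The scene crop shows the paddle upright at (310,55), with the projected points on the features. Next I'll move above and behind the paddle with the fingers shut.

Request:
servo_tool(
  steps=[
    [[2,-3.4,0],0.02],
    [[4,-6.8,0],0.04],
    [[6,-10.3,0],0.06],
    [[8,-13.7,0],0.08],
    [[10,-17.1,0],0.1],
    [[12,-20.5,0],0.12],
    [[14,-24,0],0.14],
    [[16,-27.4,0],0.16],
    [[18,-30.8,0],0.18],
    [[20,-34.2,0],0.2],
    [[22,-37.6,0],0.22],
    [[24,-41,0],0.24],
    [[26,-44.5,0],0.26],
    [[28,-48,0],0.27],
    [[30,-51.4,0],0.28],
    [[32,-54.8,0],0.28],
    [[34,-58.2,0],0.28],
    [[36,-61.8,0],0.28],
    [[38,-65,0],0.28],
    [[39.7,-68.4,0],0.28],
  ],
  grip=0,
)

```text
time: 2.1
tool_pos: [0.5708, -0.0585, 0.2479]
eef_rot: [-0.005, 1.0, 0.0, -0.0]
wrist_force: [0.7, -0.4, -0.7]
gripper_width: -0.002
```

Request:
servo_tool(
  steps=[
    [[0,0,-2],0],
    [[0,0,-4],0],
    [[0,0,-5],0],
    [[0,0,-5],0],
    [[0,0,-5],0],
  ],
)

```text
time: 2.6
tool_pos: [0.5704, -0.0572, 0.1987]
eef_rot: [-0.005, 1.0, 0.0, 0.0]
wrist_force: [0.3, -0.1, 0.5]
gripper_width: 0.002
```

Run:
```python
from box import *
im,ps=cap('scene','s1.png'); s=arm.get_state(); t=s['tool_pos']
print(s['time'],t,s['eef_rot'],s['gripper_width'],s['wrist_force'])
uv=proj(ps,[t,t-[0,0,.017]]); print(uv)
for u,v in uv: cv2.circle(im,(int(round(u)),int(round(v))),1,(0,0,255),-1)
cv2.imwrite('pics/s1c.png',cv2.resize(im[110:270,200:380],None,fx=4,fy=4)[:600])
```

```text
2.65 [ 0.57079613 -0.05724613  0.19922541] [-5.44604889e-03  9.99984879e-01  7.97808389e-05  7.59234472e-04] -0.001625103714913717 [ 0.32725665 -0.44804196  1.02704489]
[[284.75925628 186.18538081]
 [285.27337208 192.34180611]]
```

View pics/s1c.png

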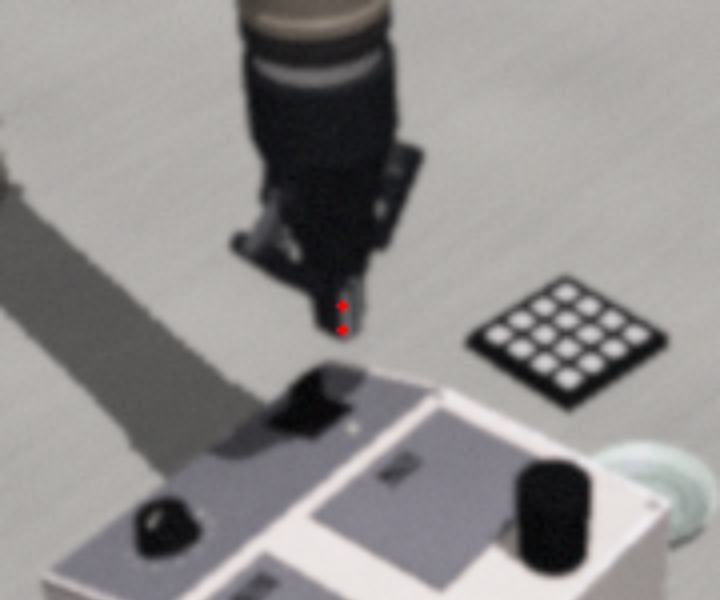

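The tip is where expected: the fingers are shut and end at the 17 mm mark, above and behind the paddle. I'll go down and push forward.

Request:
servo_tool(
  steps=[
    [[0,0,-3],0],
    [[0,0,-5],0],
    [[0,0,-5.8],0],
    [[0,0,-5.8],0],
    [[-0.5,0,-5.8],0],
    [[-1,0,-5.8],0],
    [[-1.4,0,-5.8],0],
    [[-1.8,0,-5.8],0],
    [[-2.2,0,-5.8],0],
    [[-2.5,0,-5.8],0],
    [[-2.5,0,-5.8],0],
  ],
)

```text
time: 3.75
tool_pos: [0.5453, -0.0576, 0.1407]
eef_rot: [-0.005, 1.0, 0.0, 0.0]
wrist_force: [2.2, 0.2, 1.2]
gripper_width: -0.004
```

Request:
servo_tool(
  steps=[
    [[-0.2,0,0],0],
    [[-0.4,0,0],0],
    [[-0.6,0,0],0],
    [[-0.6,0,0],0],
  ],
)

```text
time: 4.15
tool_pos: [0.5404, -0.0574, 0.1408]
eef_rot: [-0.005, 1.0, 0.0, 0.001]
wrist_force: [4.5, -0.2, -0.4]
gripper_width: 0.001
```

Request:
servo_tool(
  steps=[
    [[-0.15,0,0],0],
    [[-0.3,0,0],0],
    [[-0.4,0,0],0],
    [[-0.4,0,0],0],
  ],
)

```text
time: 4.55
tool_pos: [0.5394, -0.0573, 0.1419]
eef_rot: [-0.005, 1.0, -0.0, 0.005]
wrist_force: [9.4, 0.3, 0.1]
gripper_width: -0.004
```

Run:
```python
from box import *
im,ps=cap('scene','s2.png'); s=arm.get_state(); print(s['tool_pos'],s['wrist_force'])
for u,v in proj(ps,T(q,np.array([[-106.4,60,131],[-85,60,137]])/1000)): print(u,v)
cv2.imwrite('pics/s2c.png',cv2.resize(im[150:250,220:340],None,fx=6,fy=6))
```

```text
[ 0.53936006 -0.05731391  0.14192166] [ 9.02364156 -0.68753982 -0.09874107]
271.1657016464828 202.10099459256037
277.8390076045943 203.72740559064547
```

View pics/s2c.png

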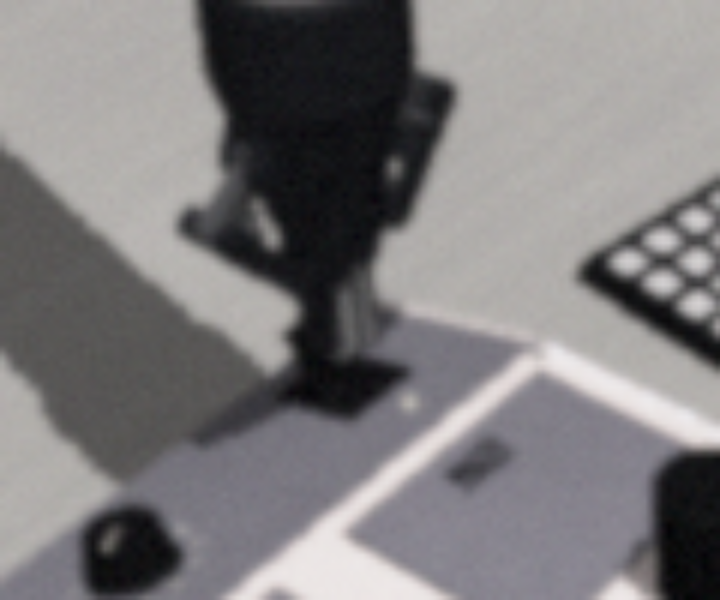

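The paddle leans forward of the finger, near (295,345). The tool has stalled with force rising to 9 N, which suggests the end stop. One firmer push will confirm.

Request:
servo_tool(
  steps=[
    [[-0.3,0,0],0],
    [[-0.6,0,0],0],
    [[-0.6,0,0],0],
  ],
)

```text
time: 4.9
tool_pos: [0.5378, -0.0572, 0.1436]
eef_rot: [-0.006, 1.0, -0.001, 0.01]
wrist_force: [17.0, -0.1, -0.7]
gripper_width: -0.004
```

It stalled at 17 N with almost no travel, so the paddle is on its end stop. I'll back off, rise and go above the lamp hatch.

Request:
servo_tool(
  steps=[
    [[1,0,0],0],
    [[2,0,0],0],
    [[2.8,0,0],0],
    [[2.8,0,3],0],
    [[2.8,0,7],0],
    [[5,-0.5,9],0],
    [[8,-1,9],0],
    [[9.4,-1.5,9],0],
    [[9.4,-1.5,9],0],
    [[9.4,-1.5,9],0],
  ],
)

```text
time: 5.9
tool_pos: [0.6219, -0.0726, 0.2291]
eef_rot: [-0.005, 1.0, 0.0, -0.002]
wrist_force: [0.9, -0.5, 0.7]
gripper_width: 0.001
```

Run:
```python
from box import *
im,ps=cap('scene','s3.png'); t,pt=cap('top','t3.png'); s=arm.get_state(); print(s['tool_pos'],s['wrist_force'],T(q,[-.007,.045,.121]))
P=np.array([[-106.4,60,131],[-85,60,137]])/1000
for i,(a,b) in enumerate(zip(proj(ps,T(q,P)),proj(pt,T(q,P)))):print((a-[220,150])*6,(b-[310,165])*6+[0,0])
A=cv2.resize(im[150:250,220:340],None,fx=6,fy=6)[:,:400]; Bq=cv2.resize(t[165:265,310:376],None,fx=6,fy=6)
cv2.imwrite('pics/m3.png',np.hstack([A,Bq]))
```

```text
[ 0.62185362 -0.07234323  0.22961661] [-0.56687041  0.8112483  -0.77078454] [[ 0.62294766 -0.07231083  0.121     ]]
[306.99420988 312.60596756] [186.75642135 303.83411035]
[347.03404563 322.36443354] [185.63274987 254.86119684]
```

View pics/m3.png

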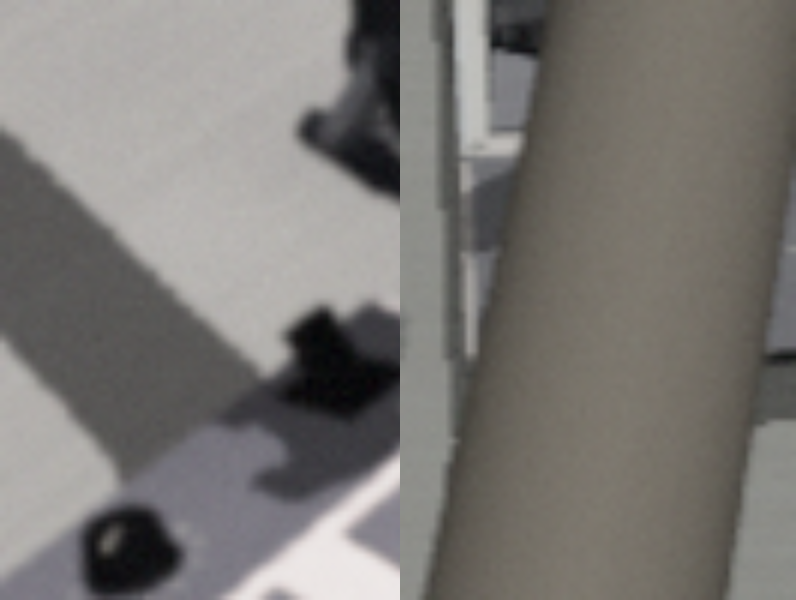

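The paddle end is now at about (308,322), against (307,313) predicted for off and (347,322) for on, so the switch is off. Next is the press.

Request:
servo_tool(
  steps=[
    [[0.1,0,-4],0],
    [[0.1,0,-7.5],0],
    [[0.1,0,-8.6],0],
    [[0.1,0,-8.6],0],
    [[0.1,0,-8.9],0],
    [[0.1,0,-9.1],0],
    [[0.1,0,-9.3],0],
    [[0.1,0,-9.5],0],
    [[0.1,0,-9.7],0],
    [[0.1,0,-9.7],0],
  ],
)

```text
time: 7.0
tool_pos: [0.6252, -0.0726, 0.1346]
eef_rot: [-0.005, 1.0, 0.0, 0.001]
wrist_force: [0.1, 0.6, 3.4]
gripper_width: -0.007
```

Request:
servo_tool(
  steps=[
    [[-0.1,0,-0.15],0],
    [[-0.1,0,-0.3],0],
    [[-0.1,0,-0.5],0],
    [[-0.1,0,-0.5],0],
  ],
)

```text
time: 7.4
tool_pos: [0.6253, -0.0727, 0.1336]
eef_rot: [-0.005, 1.0, 0.001, 0.003]
wrist_force: [-6.4, 2.4, 24.4]
gripper_width: -0.003
```

The hatch is on its rigid stop, at .1336 against .1335 expected and 24 N. I'll lift quickly clear and swing the arm out of the way.

Request:
servo_tool(
  steps=[
    [[0,0,3],0],
    [[0,0,7],0],
    [[0,0,11],0],
    [[0,0,14],0],
    [[0,0,14],0],
    [[-2,4,14],0],
    [[-4,8,14],0],
    [[-6,12,14],0],
    [[-8,16,14],0],
    [[-10,20,14],0],
    [[-11,24,14],0],
    [[-11,26,14],0],
    [[-11,26,14],0],
    [[-11,26,14],0],
    [[-11,26,14],0],
    [[-11,26,14],0],
    [[-11,26,14],0],
    [[-11,26,14],0],
    [[-11,26,14],0],
    [[-11,26,14],0],
  ],
)

```text
time: 9.4
tool_pos: [0.5132, 0.1874, 0.2684]
eef_rot: [-0.005, 1.0, 0.0, 0.0]
wrist_force: [-0.0, 1.2, 0.1]
gripper_width: -0.005
```

Request:
servo_tool(
  steps=[
    [[0,0,0],0],
    [[0,0,0],0],
    [[0,0,0],0],
    [[0,0,0],0],
    [[0,0,0],0],
    [[0,0,0],0],
    [[0,0,0],0],
    [[0,0,0],0],
    [[0,0,0],0],
    [[0,0,0],0],
    [[0,0,0],0],
    [[0,0,0],0],
    [[0,0,0],0],
    [[0,0,0],0],
    [[0,0,0],0],
  ],
)

```text
time: 10.9
tool_pos: [0.5132, 0.1875, 0.2683]
eef_rot: [-0.005, 1.0, 0.0, 0.0]
wrist_force: [-0.4, -0.7, -1.1]
gripper_width: 0.003
```

Run:
```python
from box import *
im,ps=cap('scene','s4.png'); t,pt=cap('top','t4.png'); s=arm.get_state(); print(s['time'],s['tool_pos'],s['wrist_force'])
print((proj(ps,T(q,np.array([[67-90*np.cos(.42),-10,121+90*np.sin(.42)],[67-90*np.cos(.42),100,121+90*np.sin(.42)],[-106.4,60,131]])/1000))-[200,190])*4*.6)
A=cv2.resize(im[190:340,200:380],None,fx=2.4,fy=2.4,interpolation=cv2.INTER_CUBIC); B2=cv2.resize(t[122:242,300:420],None,fx=3,fy=3,interpolation=cv2.INTER_CUBIC)
cv2.imwrite('pics/m4.png',np.hstack([A,B2[:360,:360]]))
```

```text
11.0 [0.51323454 0.18750718 0.26835693] [ 0.23322751  0.61497344 -0.40734041]
[[189.8079788   87.40686738]
 [270.15822979  23.07764231]
 [170.79768395  29.04238702]]
```

View pics/m4.png

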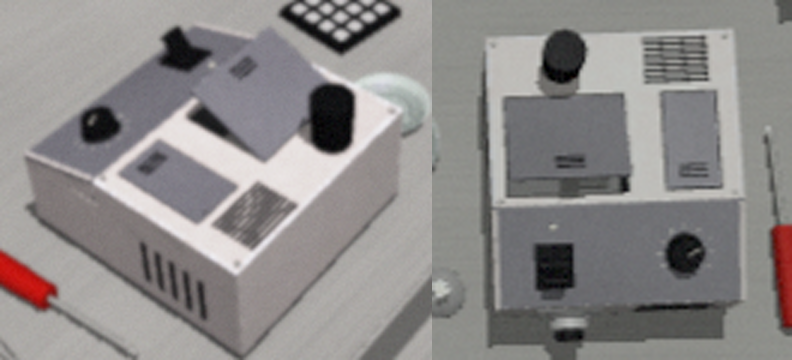

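The hatch is ajar with its free corner at (192,87), against (190,87) predicted for 0.42 rad. The paddle end is at (172,32), against (171,29) for off. The fuse hatch is shut and the other things are in place. I'll watch two more seconds and compare.

Request:
servo_tool(
  steps=[
    [[0,0,0],0],
    [[0,0,0],0],
    [[0,0,0],0],
    [[0,0,0],0],
    [[0,0,0],0],
    [[0,0,0],0],
    [[0,0,0],0],
    [[0,0,0],0],
    [[0,0,0],0],
    [[0,0,0],0],
    [[0,0,0],0],
    [[0,0,0],0],
    [[0,0,0],0],
    [[0,0,0],0],
    [[0,0,0],0],
    [[0,0,0],0],
    [[0,0,0],0],
    [[0,0,0],0],
    [[0,0,0],0],
    [[0,0,0],0],
  ],
)

```text
time: 13.0
tool_pos: [0.5132, 0.1875, 0.2683]
eef_rot: [-0.005, 1.0, 0.0, -0.0]
wrist_force: [-0.0, -0.4, 0.1]
gripper_width: 0.003
```

Run:
```python
from box import *
im,_=cap('scene','s5.png'); d=cv2.absdiff(cv2.GaussianBlur(im,(3,3),0),cv2.GaussianBlur(cv2.imread('pics/s4.png'),(3,3),0))[190:340,200:380]
print(arm.get_state()['time'],d.max(),(d>25).sum())
if (d>25).sum()<20: print(arm.sign_off())
```

```text
13.05 6 0
the job is handed in; nothing more can be done
None
```

The power switch is off, the lamp hatch popped open after one press, and the job is handed in at about 13 s.

- **Switch:** I pushed the paddle over to the front until it stalled on its end stop at 17 N. Its end was then within about 2 mm of the predicted off position in the scene image. The top view at that point was blocked by the arm.
- **Lamp hatch:** I pressed it once at the ribs, about 4.4 mm down to its rigid stop at 24 N, then lifted straight clear. It rose to about 0.42 rad, matching the predicted corner position.
- **Last checks:** With the arm well clear, two pictures 2 s apart showed no change around the box. The fuse hatch is shut and the things standing around look unmoved. No check failed or disagreed.

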